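# Point out the open bench valve, then push it shut

## Task

One of the three bench valves has been left open: its lever points more along its hose nozzle than across it, while the other two stand square across, closed. Point at the open valve first: hold the fingertips still a couple of centimetres above the round cap on its pivot for two seconds, touching nothing; then push its lever with the fingertips, without pinching it and not roughly, until it is fully closed, and draw clear. Leave the other two valves and the glassware and other things on the bench as they are.

Things in the scene. Friction and masses are not known exactly. Their poses are not given: they have to be found in the camera images.
- valve_a_cap (a point): Centre of the flat top of the round cap (32 mm across) on the pivot axis of one of three identical fixed steel-and-brass bench valves, 94 mm above the bench. Site axes are the valve's: z up; the brass hose nozzle (12 mm thick, at 42 mm height, reaching 70 mm from the axis) points along -x. The round column is 36 mm across at most above its 60 mm foot.
- lever_a (a joint): Angle of that valve's lever, rad: 0 = closed, against its stop, lever square to the nozzle (along the valve's +y); 1.571 = fully open, lever above the nozzle (along -x). Grows counter-clockwise seen from above, so closing is clockwise. Stiff hinge (about 0.07 N m), stays where left, no spring.
- lever_a_tip (a point): Point on the top face of that lever's bar, on its centre line, 75 mm from the pivot axis. The bar is steel, 14 mm wide, 10 mm thick, its underside 78 and top 88 mm above the bench, and ends 82 mm from the axis. Site axes turn with the lever: +y along the bar outwards, z up. Made of two 7 mm wide halves: _c1 leads on closing, _c2 is the side pushed.
- valve_b_cap (a point): Centre of the flat top of the round cap (32 mm across) on the pivot axis of one of three identical fixed steel-and-brass bench valves, 94 mm above the bench. Site axes are the valve's: z up; the brass hose nozzle (12 mm thick, at 42 mm height, reaching 70 mm from the axis) points along -x. The round column is 36 mm across at most above its 60 mm foot.
- lever_b (a joint): Angle of that valve's lever, rad: 0 = closed, against its stop, lever square to the nozzle (along the valve's +y); 1.571 = fully open, lever above the nozzle (along -x). Grows counter-clockwise seen from above, so closing is clockwise. Stiff hinge (about 0.07 N m), stays where left, no spring.
- lever_b_tip (a point): Point on the top face of that lever's bar, on its centre line, 75 mm from the pivot axis. The bar is steel, 14 mm wide, 10 mm thick, its underside 78 and top 88 mm above the bench, and ends 82 mm from the axis. Site axes turn with the lever: +y along the bar outwards, z up. Made of two 7 mm wide halves: _c1 leads on closing, _c2 is the side pushed.
- valve_c_cap (a point): Centre of the flat top of the round cap (32 mm across) on the pivot axis of one of three identical fixed steel-and-brass bench valves, 94 mm above the bench. Site axes are the valve's: z up; the brass hose nozzle (12 mm thick, at 42 mm height, reaching 70 mm from the axis) points along -x. The round column is 36 mm across at most above its 60 mm foot.
- lever_c (a joint): Angle of that valve's lever, rad: 0 = closed, against its stop, lever square to the nozzle (along the valve's +y); 1.571 = fully open, lever above the nozzle (along -x). Grows counter-clockwise seen from above, so closing is clockwise. Stiff hinge (about 0.07 N m), stays where left, no spring.
- lever_c_tip (a point): Point on the top face of that lever's bar, on its centre line, 75 mm from the pivot axis. The bar is steel, 14 mm wide, 10 mm thick, its underside 78 and top 88 mm above the bench, and ends 82 mm from the axis. Site axes turn with the lever: +y along the bar outwards, z up. Made of two 7 mm wide halves: _c1 leads on closing, _c2 is the side pushed.
- beaker: Glass beaker, 70 mm across, 85 mm high. Origin at the centre of its underside. Loose, not part of the job.
- flask: Glass conical flask, 72 mm across the foot, 92 mm high. Origin at the centre of its underside. Loose, not part of the job.
- jar: Amber jar with black lid, 48 mm across, 70 mm high. Origin at the centre of its underside. Loose, not part of the job.
- dish: White ceramic bowl, 76 mm across, 30 mm high. Origin at the centre of its underside. Loose, not part of the job.
- brush: Hand brush lying down, about 0.2 m long. Origin at the centre of its underside. Loose, not part of the job.
- stopper: Black rubber stopper, 34 mm across, 28 mm high. Origin at the centre of its underside. Loose, not part of the job.
- bottle: White plastic bottle, 60 mm across, 150 mm high. Origin at the centre of its underside. Loose, not part of the job.

How it is judged (in metres and radians):
On the way, in this order (a step that is already met when the one before it is completed fails the run):
1. the tool point dwells just above the cap of the open valve (TCP within 30 mm sideways, 20 to 75 mm above the cap) for 1.5 s, touching nothing, its lever not yet moved (horizontal distance between the grasp point and valve_b_cap below 0.03 m and z of the grasp point in the frame of valve_b_cap between 0.02 and 0.075 m and contact force between each of the arm, the fingers and anything else below 0.3 N and distance of lever_b_tip from where it was at the start of the episode below 0.008 m), for 1.5 s.
2. the lever of that valve is pushed fully closed (within 0.09 rad of its stop) (value of joint lever_b below 0.09 rad), for 0.2 s.
At the end, for the whole second after the job is handed in: All three levers are closed (each within 0.09 rad of its stop) and at rest, and every loose thing is within 20 mm of where it stood (value of joint each of lever_a, lever_b, lever_c below 0.09 rad and velocity of joint lever_b between -0.05 and 0.05 rad/s and distance of each of beaker, flask, jar, dish, brush, stopper, bottle from where it was at the start of the episode below 0.02 m); the robot touches nothing.
It fails at once if the lever is pinched: squeezed from both sides at once (over 3 N on each) (contact force between the fingers and lever_b_c1 above 3 N and contact force between the fingers and lever_b_c2 above 3 N).
It fails at once if the open valve's lever is handled roughly (over 25 N) (contact force between anything else and lever_b_c1 above 25 N or contact force between anything else and lever_b_c2 above 25 N).
It fails at once if another valve's lever is moved (over 8 mm at its tip) (distance of any of lever_a_tip, lever_c_tip from where it was at the start of the episode above 0.008 m).
It fails at once if a loose thing is lifted, carried or shoved (over 20 mm) (distance of any of beaker, flask, jar, dish, brush, stopper, bottle from where it was at the start of the episode above 0.02 m).
It also fails if it takes over 45 s, if anything falls off the work surface, if the arm or the gripper's body presses on something with over 40 N, if the wrist force passes 120 N, or if a joint passes its speed limit or range.

## Robot

A 6-joint arm with a two-finger parallel gripper is mounted at the origin on the work surface. World frame = base frame: x ahead of the robot, y to its left, z up, the work surface at z = 0. Lengths are in m, angles in degrees, forces in N, time in s.
With the tool pointing down it reaches from about 0.375 to 0.975 m from the base axis. Payload 3.8 kg.
Tool frame: the origin (TCP) lies between the finger pads, 19 mm behind the fingertips; this is the grasp point; z points along the fingers, y is the line along which they close (so a half turn about z gives the same grasp; the last joint's range is limited). The gripper opens to 85 mm and grips with 20 to 120 N. Pads are 22 mm wide; open, the fingers measure 114 mm over their backs; the gripper's body (76 mm by 85 mm) begins 54 mm behind the grasp point. The pads swing forward as they close: fully open they stand 13 mm farther back than shut.
Start: joints at [63.948, 15.12, 91.902, -0, 72.978, -2.114], TCP at [0.274, 0.617, 0.25] pointing down, gripper open.
Joint ranges: [-150.88, 150.88], [-54.13, 125.18], [17.81, 147.31], [-75.09, 255.09], [0, 152.58], [-146.25, 146.25]. Speed limits (degrees/s): [147.25, 147.25, 180, 180, 180, 180].

## Interface

Orientations are given as [roll, pitch, yaw] about the fixed x, y, z axes, in that order (R = Rz(yaw) Ry(pitch) Rx(roll)).
In Python, from rig import observe, capture, hand_in gives the robot as it stands. The module is installed in compiled form; this text tells all that it offers.
- The arm moves only by the tool servo_tool, never from a script. Its argument "motion" is a list of rows, each a list of 7 numbers: the turn, a rotation vector about the tool's x, y, z in rad, then the shift along the tool's x, y, z in cm, then the opening, from 0 (shut) to 1 (fully open). In form: [[rx, ry, rz, x, y, z, grip], ...]. A call has 1 to 12 rows; each row is the pose to reach, as a shift and turn from the pose commanded when the call began, along the tool's axes at that moment; what a row does not reach only later rows make up. A row lasts 1/10 s, in which the tool goes at most 50 mm and 8.59 degrees, less where a joint would pass 70% of its speed; a pose out of reach is approached as far as the arm can. A call with a gripper value outside its range is refused whole. The fingers move at their own pace and stop on an object; the grip force is fixed at half the most. Time passes only in rows, so rows that repeat a pose let the fingers close. It gives the time, the measured TCP pose, the force, the opening and the grip force at its end, in the units of the state.
- observe(): the state, without advancing time (a new reading comes with each control period).
- capture(name): name is "scene" or "top" or "wrist"; returns a dict with "img" (420x560x3 uint8, red, green, blue), "z_map" (420x560 float32, m along the optical axis (not along the pixel's ray), 0 where there is no reading), "vfov" (degrees; the focal length in pixels is half the picture's height over the tangent of half this angle, whatever the lens; pixels are square), "cx", "cy" (the principal point, pixels), "R" (3x3) and "t" (3): a world point X has camera coordinates R X + t. Camera axes: x right, y down, z forward; pixel columns grow to the right and rows downward; lengths in m; the calibration is good to about 2 mm. A picture is of the moment at which its call begins.
- hand_in(): hands the job in; it is judged then, once.
The state is a dict: "time": time; "joint_positions": joint angles; "dq": joint speeds; "tau": joint torques, N m; "eef_pos": TCP position; "eef_rot": TCP orientation; "contact_force": force on the tool from outside, world axes, zero at the start; "wrist_torque": the same for the moment, N m; "opening": finger opening in m; "grasp_force": force on a finger pad.
Only numpy, scipy, OpenCV 4.12 (cv2) and the standard library are available. Lean on these libraries where they do the work, as an engineer would, in place of code of your own. Each camera call takes 0.05 s, during which the arm holds its last target. There are 200 camera calls.

## Working session

There is one attempt and no reset: what is moved stays moved. The work goes in short steps, Python scripts to look and compute and a tool call to move; the robot and the scene stay as the last step left them, time stands still between calls to the robot, and variables do not carry over. Pictures are saved under pics/ and viewed, at most 10 in all, crops included, and the job is handed in when it is done.

Besides the shell and the picture viewer there is one more tool, called after "Emit:" by a JSON object that holds its "api" and its "payload", one argument or row to a line. servo_tool: Moves the arm, as the interface text tells. Its arguments: {"type":"object","properties":{"motion":{"type":"array","items":{"type":"array","items":{"type":"number"}}}},"required":["motion"]}

```bash
mkdir -p pics
cat > h.py <<'E'
import numpy as np, cv2
from rig import observe, capture, hand_in
def save(c,n): cv2.imwrite('pics/'+n+'.png', c['img'][:,:,::-1])
def cloud(c):
    h,w=c['z_map'].shape; f=h/2/np.tan(np.radians(c['vfov'])/2)
    u,v=np.meshgrid(np.arange(w),np.arange(h)); z=c['z_map']
    P=np.stack([(u-c['cx'])/f*z,(v-c['cy'])/f*z,z],-1)
    W=(P-c['t'])@c['R']; W[z==0]=np.nan
    return W
E
python3 - <<'E'
from h import *
s=observe(); print({k:np.round(v,3) for k,v in s.items()})
for n in('top','scene'):
    c=capture(n); save(c,n+'0'); np.savez('/tmp/'+n,**c); print(n,c['vfov'],-c['R'].T@c['t'])
E
```

```text
{'time': np.float64(0.0), 'joint_positions': array([63.948, 15.17 , 91.979,  0.   , 72.975, -2.115]), 'dq': array([ 0.052,  0.055, -0.051,  0.023, -0.082,  0.083]), 'tau': array([ 2.0000e-03, -5.1511e+01, -3.6732e+01, -0.0000e+00,  1.3000e-02,
        0.0000e+00]), 'eef_pos': array([0.274, 0.616, 0.249]), 'eef_rot': array([-1.79875e+02, -5.00000e-03,  1.56063e+02]), 'contact_force': array([ 0.456, -0.697, -0.336]), 'wrist_torque': array([0.006, 0.02 , 0.022]), 'grasp_force': np.float64(0.0), 'opening': np.float64(0.085)}
top 44.262590293910144 [ 0.35116941 -0.00522577  1.43152108]
scene 48.077287193334826 [ 1.04267027 -0.2939276   1.04547658]
```

View pics/top0.png

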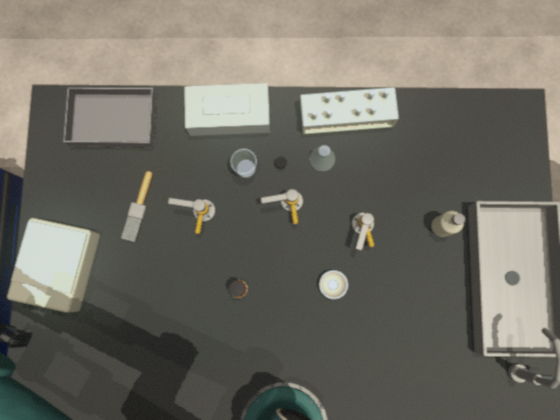

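View pics/scene0.png

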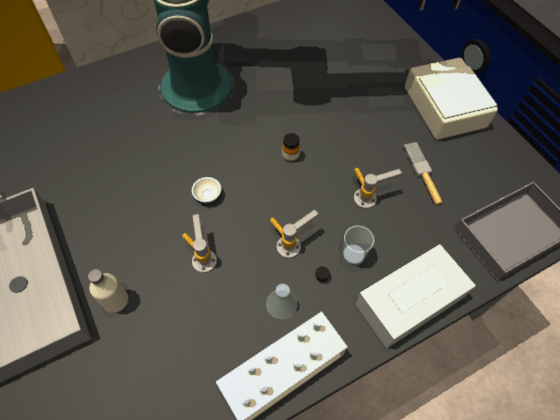

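The top view shows three valves with caps near (202,207), (292,197) and (366,218). The right one's lever, ending at about (361,247), lies close to its nozzle at (371,246), so that valve is open. The other two levers stand square across. Next I'll measure the caps and levers from depth.

Run:
```python
from h import *
for n in('top','scene'):
    c=dict(np.load('/tmp/%s.npz'%n)); W=cloud(c); img=c['img'].astype(int)
    bx={'top':[(335,195,390,260)],'scene':[(178,205,225,275)]}[n]
    for x0,y0,x1,y1 in bx:
        w=W[y0:y1,x0:x1].reshape(-1,3); col=img[y0:y1,x0:x1].reshape(-1,3)
        cap=w[(w[:,2]>.0905)&(w[:,2]<.1)]; lev=w[(w[:,2]>.080)&(w[:,2]<.1)]
        br=w[(col[:,0]-col[:,2]>60)&(w[:,2]>.03)&(w[:,2]<.06)]
        print(n,'cap',len(cap),cap.mean(0),np.ptp(cap,axis=0))
        for q,nm in((lev,'lev'),(br,'noz')):
            d=q[:,:2]-cap.mean(0)[:2]; r=np.hypot(*d.T); far=q[r>.035]; 
            m=far.mean(0); vx,vy,x,y=cv2.fitLine(far[:,:2].astype(np.float32),cv2.DIST_L2,0,.01,.01).ravel()
            print(nm,len(far),m,'rmax',r.max(),'ang from cap',np.degrees(np.arctan2(*(m[:2]-cap.mean(0)[:2])[::-1])),'line',np.degrees(np.arctan2(vy,vx)))
    for nm,k in(('dish',(333,285)),('flask',(324,152)),('bottle',(454,219)),('jar',(238,288))):
        if n=='top': print(nm,W[k[1],k[0]])
```

```text
top cap 130 [ 0.53608754 -0.21035292  0.09374237] [0.09213762 0.04014571 0.00824258]
lev 80 [ 0.48405471 -0.19544459  0.08735551] rmax 0.07273685576351382 ang from cap 164.01205164533175 line -16.31529
noz 49 [ 0.49100694 -0.22721186  0.04655298] rmax 0.06225839751000974 ang from cap -159.49554731761913 line 17.292572
dish [ 0.37340949 -0.1303957   0.00354142]
flask [ 0.72308023 -0.09946452  0.0947416 ]
bottle [ 0.53825472 -0.42083544  0.14920426]
jar [0.36177444 0.12326348 0.07040139]
scene cap 141 [ 0.54509442 -0.21466474  0.09355918] [0.07837242 0.0369145  0.00711938]
lev 108 [ 0.49024274 -0.19803287  0.08745012] rmax 0.08132465517788318 ang from cap 163.13189397807483 line -17.421043
noz 69 [ 0.49606154 -0.2298872   0.04656695] rmax 0.06952110429657579 ang from cap -162.75282383675244 line 14.369083
```

```bash
cat >> h.py <<'E'
def plan(rows_xyzyaw):
    "print tool-frame shift (cm) and z turn for world targets (TCP, tool-x yaw deg)"
    from scipy.spatial.transform import Rotation as R
    s=observe(); R0=R.from_euler('xyz',s['eef_rot'],degrees=True)
    for x,y,z,yaw in rows_xyzyaw:
        R1=R.from_euler('xyz',[180,0,yaw],degrees=True)
        print(np.round((R0.inv()*R1).as_rotvec(),3), np.round(R0.inv().apply(np.array([x,y,z])-s['eef_pos'])*100,2))
E
python3 - <<'E'
from h import *
for n in('top','scene'):
    c=dict(np.load('/tmp/%s.npz'%n)); W=cloud(c)
    x0,y0,x1,y1={'top':(335,195,390,260),'scene':(178,205,225,275)}[n]
    w=W[y0:y1,x0:x1].reshape(-1,3)
    h=w[(w[:,2]>.0915)&(w[:,2]<.1)]; m=np.array([.548,-.213])
    for i in range(8):
        q=h[np.hypot(*(h[:,:2]-m).T)<.02]; m=(q[:,:2].min(0)+q[:,:2].max(0))/2
    l=w[(w[:,2]>.080)&(w[:,2]<.1)]; d=l[:,:2]-m; r=np.hypot(*d.T)
    print(n,len(q),m,q[:,:2].mean(0),np.ptp(q,axis=0),'lever end r',np.sort(r)[-5:])
plan([(.545,-.214,.25,156.06),(.545,-.214,.139,156.06)])
E
```

```text
top 95 [ 0.54538466 -0.21307256] [ 0.54473266 -0.21330354] [0.02942393 0.0294246  0.0072956 ] lever end r [0.08099989 0.08184729 0.08217061 0.08236914 0.08238685]
scene 120 [ 0.54708971 -0.21515136] [ 0.54843485 -0.21546155] [0.03121464 0.02969828 0.00625773] lever end r [0.08215923 0.08224973 0.08226583 0.08228529 0.083372  ]
[-0.002 -0.     0.   ] [-5.850e+01 -6.488e+01  1.000e-02]
[-0.002 -0.     0.   ] [-58.5  -64.86  11.11]
```

Emit:
{"api": "servo_tool", "payload": {
  "motion": [
    [0,0,0,-3,-3.3,0,0],
    [0,0,0,-6,-6.6,0,0],
    [0,0,0,-9,-9.9,0,0],
    [0,0,0,-12,-13.2,0,0],
    [0,0,0,-15,-16.5,0,0],
    [0,0,0,-18,-19.8,0,0],
    [0,0,0,-21,-23.1,0,0],
    [0,0,0,-24,-26.4,0,0],
    [0,0,0,-27,-29.7,0,0],
    [0,0,0,-30,-33,0,0],
    [0,0,0,-32.5,-36,0,0],
    [0,0,0,-34,-38,0,0]
  ]
}}

```text
time: 1.3
eef_pos: [0.4306, 0.1292, 0.2497]
eef_rot: [-180.0, 0.0, 156.0]
contact_force: [-0.4, 1.1, 0.1]
opening: 0.0001
grasp_force: 0.0
```

Emit:
{"api": "servo_tool", "payload": {
  "motion": [
    [0,0,0,-3,-3.3,0,0],
    [0,0,0,-6,-6.6,0,0],
    [0,0,0,-9,-9.9,0,0],
    [0,0,0,-12,-13.2,0,0],
    [0,0,0,-15,-16.5,0,0],
    [0,0,0,-18,-19.8,0,0],
    [0,0,0,-21,-23,0,0],
    [0,0,0,-23,-25.5,0,0],
    [0,0,0,-24.3,-26.8,0,0],
    [0,0,0,-24.3,-26.8,0,0]
  ]
}}

```text
time: 2.3
eef_pos: [0.5441, -0.2136, 0.2494]
eef_rot: [-180.0, -0.0, 155.9]
contact_force: [0.2, 1.3, -0.3]
opening: 0.0001
grasp_force: 0.0
```

Run:
```python
from h import *
s=observe(); print(s['time'],s['eef_pos'],s['eef_rot'],s['joint_positions'],s['opening'],s['contact_force'])
plan([(.546,-.214,.139,156.06)])
c=capture('wrist'); save(c,'w1'); W=cloud(c); w=W.reshape(-1,3)
h=w[(w[:,2]>.0915)&(w[:,2]<.1)]; m=np.array([.546,-.214])
for i in range(8):
    q=h[np.hypot(*(h[:,:2]-m).T)<.02]; m=(q[:,:2].min(0)+q[:,:2].max(0))/2
print(len(q),m,np.ptp(q,axis=0))
l=w[(w[:,2]>.080)&(w[:,2]<.0905)]; r=np.hypot(*(l[:,:2]-m).T); l=l[(r>.03)&(r<.09)]
d=l[:,:2].mean(0)-m; print(len(l),np.degrees(np.arctan2(d[1],d[0])),r[r<.09].max(),l[:,2].mean())
```

```text
2.3 [ 0.54407423 -0.21356747  0.24936064] [-1.79995011e+02 -3.92185170e-02  1.55919614e+02] [-2.38705638e+01  5.42679118e+00  1.03303942e+02 -5.11483330e-03
  7.13085037e+01 -8.97885387e+01] 0.00014928535397492763 [ 0.15072048  1.26951422 -0.33225639]
[-0.    -0.001 -0.002] [-0.2   0.04 11.04]
1130 [ 0.54672143 -0.21408527] [0.0306412  0.03065172 0.00449208]
1265 163.44640410524642 0.08178852445384627 0.08781614424772007
```

View pics/w1.png

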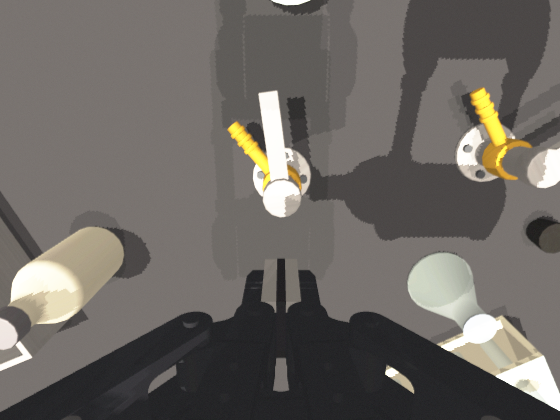

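The wrist view confirms it: cap at (282,198), open lever ending at (269,95), nozzle tip at (236,128). Now I'll descend over the cap and dwell.

Emit:
{"api": "servo_tool", "payload": {
  "motion": [
    [0,0,0,-0.2,0,2,0],
    [0,0,0,-0.2,0,4.5,0],
    [0,0,0,-0.2,0,7,0],
    [0,0,0,-0.2,0,9,0],
    [0,0,0,-0.2,0,10.2,0],
    [0,0,0,-0.2,0,10.8,0],
    [0,0,0,-0.2,0,10.8,0],
    [0,0,0,-0.2,0,10.8,0],
    [0,0,0,-0.2,0,10.8,0],
    [0,0,0,-0.2,0,10.8,0],
    [0,0,0,-0.2,0,10.8,0],
    [0,0,0,-0.2,0,10.8,0]
  ]
}}

```text
time: 3.55
eef_pos: [0.5458, -0.2129, 0.1424]
eef_rot: [180.0, 0.0, 156.1]
contact_force: [0.9, -0.3, -0.4]
opening: -0.0
grasp_force: 0.0
```

Emit:
{"api": "servo_tool", "payload": {
  "motion": [
    [0,0,0,0,0,0,0],
    [0,0,0,0,0,0,0],
    [0,0,0,0,0,0,0],
    [0,0,0,0,0,0,0],
    [0,0,0,0,0,0,0],
    [0,0,0,0,0,0,0],
    [0,0,0,0,0,0,0],
    [0,0,0,0,0,0,0],
    [0,0,0,0,0,0,0],
    [0,0,0,0,0,0,0],
    [0,0,0,0,0,0,0],
    [0,0,0,0,0,0,0]
  ]
}}

```text
time: 4.75
eef_pos: [0.5457, -0.2127, 0.142]
eef_rot: [-180.0, 0.0, 156.1]
contact_force: [-0.2, -0.3, 0.5]
opening: 0.0
grasp_force: 0.0
```

Emit:
{"api": "servo_tool", "payload": {
  "motion": [
    [0,0,0,0,0,0,0],
    [0,0,0,0,0,0,0],
    [0,0,0,0,0,0,0],
    [0,0,0,0,0,0,0],
    [0,0,0,0,0,0,0],
    [0,0,0,0,0,0,0]
  ]
}}

```text
time: 5.35
eef_pos: [0.5456, -0.2127, 0.142]
eef_rot: [-180.0, -0.0, 156.1]
contact_force: [-0.2, 0.5, -0.0]
opening: 0.0003
grasp_force: 0.0
```

Run:
```python
from h import *
s=observe(); print(s['time'],s['eef_pos'],s['eef_rot'],s['contact_force'])
cap=np.array([.5465,-.214])
def P(th,off,z,r=.06):
    t=np.radians(th); p=cap+r*np.array([np.cos(t),np.sin(t)])+off*np.array([-np.sin(t),np.cos(t)])
    return (*p,z,th)
print('approach'); plan([P(163.4,.04,.145),P(163.4,.04,.089),P(163.4,.028,.089)])
print('arc from there, in call frame'); 
from scipy.spatial.transform import Rotation as R
p0=np.array(P(163.4,.04,.089)[:3]); R0=R.from_euler('xyz',[180,0,163.4],degrees=True)
for th in [163.4]+list(np.arange(160,104,-4)):
    q=P(th,.0215,.089); print(th,np.round(np.radians(163.4-th),3),np.round(R0.inv().apply(np.array(q[:3])-p0)*100,2))
```

```text
5.35 [ 0.54563432 -0.21270977  0.14197117] [-1.79998587e+02 -4.22738834e-04  1.56061526e+02] [-0.15428348  0.53275297 -0.00713812]
approach
[-0.    -0.    -0.128] [ 5.31 -4.82 -0.3 ]
[-0.    -0.    -0.128] [ 5.31 -4.82  5.3 ]
[-0.    -0.    -0.128] [ 5.46 -3.63  5.3 ]
arc from there, in call frame
163.4 0.0 [0.   1.85 0.  ]
160 0.059 [0.12 2.21 0.  ]
156 0.129 [0.23 2.64 0.  ]
152 0.199 [0.31 3.08 0.  ]
148 0.269 [0.36 3.52 0.  ]
144 0.339 [0.37 3.97 0.  ]
140 0.408 [0.36 4.41 0.  ]
136 0.478 [0.32 4.85 0.  ]
132 0.548 [0.24 5.29 0.  ]
128 0.618 [0.14 5.72 0.  ]
124 0.688 [0.   6.15 0.  ]
120 0.757 [-0.16  6.56  0.  ]
116 0.827 [-0.36  6.96  0.  ]
112 0.897 [-0.58  7.35  0.  ]
108 0.967 [-0.82  7.72  0.  ]
```

Emit:
{"api": "servo_tool", "payload": {
  "motion": [
    [0,0,-0.03,1,-1,-0.5,0],
    [0,0,-0.07,2.5,-2.5,-0.5,0],
    [0,0,-0.128,4,-4,-0.5,0],
    [0,0,-0.128,5,-4.8,-0.3,0],
    [0,0,-0.128,5.3,-4.8,0,0],
    [0,0,-0.128,5.3,-4.8,1.5,0],
    [0,0,-0.128,5.3,-4.8,3,0],
    [0,0,-0.128,5.3,-4.8,4.5,0],
    [0,0,-0.128,5.3,-4.8,5.3,0],
    [0,0,-0.128,5.3,-4.8,5.3,0]
  ]
}}

```text
time: 6.35
eef_pos: [0.4764, -0.234, 0.0864]
eef_rot: [179.9, -0.3, 163.4]
contact_force: [-0.2, 0.3, -0.4]
opening: 0.0002
grasp_force: 0.0
```

Emit:
{"api": "servo_tool", "payload": {
  "motion": [
    [0,0,0,0,0.4,0,0],
    [0,0,0,0,0.8,0,0],
    [0,0,0,0,1.2,0,0],
    [0,0,0,0,1.5,0,0],
    [0,0,0,0,1.8,0,0],
    [0,0,0.03,0.06,2,0,0],
    [0,0,0.06,0.12,2.2,0,0],
    [0,0,0.09,0.17,2.4,0,0],
    [0,0,0.13,0.23,2.65,0,0],
    [0,0,0.13,0.23,2.65,0,0]
  ]
}}

```text
time: 7.35
eef_pos: [0.4833, -0.2089, 0.0893]
eef_rot: [-180.0, 0.0, 156.0]
contact_force: [0.3, -1.5, -0.1]
opening: 0.0
grasp_force: 0.0
```

Run:
```python
from h import *
s=observe(); print(s['time'],s['eef_pos'],s['eef_rot'],s['contact_force'],s['wrist_torque'])
c=capture('wrist'); save(c,'w2'); w=cloud(c).reshape(-1,3); m=np.array([.5465,-.214])
l=w[(w[:,2]>.082)&(w[:,2]<.0905)]; r=np.hypot(*(l[:,:2]-m).T); l=l[(r>.03)&(r<.09)]
d=l[:,:2].mean(0)-m; print(len(l),np.degrees(np.arctan2(d[1],d[0])))
```

```text
7.35 [ 0.48334914 -0.20893576  0.08934734] [-1.79989468e+02  4.62027673e-02  1.55959712e+02] [ 0.32826796 -1.52416184 -0.06369309] [-0.02101711  0.04448582 -0.01621655]
3459 159.41735280710796
```

View pics/w2.png

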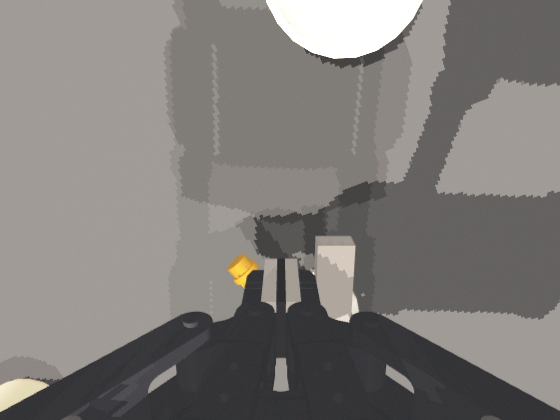

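The finger's back is against the lever's c2 side with the lever just to its right (around (335,245)), reading 1.5 N. I'll continue the arc, stopping about 10° short.

Emit:
{"api": "servo_tool", "payload": {
  "motion": [
    [0,0,0.059,0.12,0.36,0,0],
    [0,0,0.129,0.23,0.79,0,0],
    [0,0,0.199,0.31,1.23,0,0],
    [0,0,0.269,0.36,1.67,0,0],
    [0,0,0.339,0.37,2.12,0,0],
    [0,0,0.408,0.36,2.56,0,0],
    [0,0,0.478,0.32,3.0,0,0],
    [0,0,0.548,0.24,3.44,0,0],
    [0,0,0.618,0.14,3.87,0,0],
    [0,0,0.688,0,4.3,0,0],
    [0,0,0.688,0,4.3,0,0]
  ]
}}

```text
time: 8.5
eef_pos: [0.5008, -0.1695, 0.0891]
eef_rot: [180.0, 0.0, 116.6]
contact_force: [-0.9, 0.2, -0.1]
opening: -0.0
grasp_force: 0.0
```

Emit:
{"api": "servo_tool", "payload": {
  "motion": [
    [0,0,0.02,0.04,0.12,0,0],
    [0,0,0.04,0.08,0.24,0,0],
    [0,0,0.06,0.12,0.36,0,0],
    [0,0,0.06,0.12,0.36,0,0]
  ]
}}

```text
time: 8.9
eef_pos: [0.5033, -0.167, 0.0889]
eef_rot: [-180.0, -0.0, 113.1]
contact_force: [-0.5, -0.7, 0.5]
opening: -0.0004
grasp_force: 0.4
```

```bash
python3 - <<'E'
from h import *
s=observe(); print(s['time'],s['eef_pos'],s['eef_rot'],s['contact_force'])
m=np.array([.5465,-.214])
for n in('scene','top'):
    c=capture(n); w=cloud(c).reshape(-1,3); save(c,n+'2')
    l=w[(w[:,2]>.082)&(w[:,2]<.0905)]; r=np.hypot(*(l[:,:2]-m).T); l=l[(r>.06)&(r<.085)]
    print(n,len(l),l.mean(0) if len(l) else'')
c=dict(np.load('/tmp/scene.npz'))
W=cloud(c); img=c['img'].astype(int); r=np.hypot(W[...,0]-m[0],W[...,1]-m[1])
k=(img[...,0]-img[...,2]>60)&(r>.03)&(r<.08)&(W[...,2]>.03)&(W[...,2]<.06); d=W[k][:,:2].mean(0)-m; print('nozzle',np.degrees(np.arctan2(d[1],d[0])))
E
python3 -c "
import cv2;i=cv2.imread('pics/scene2.png')[150:330,120:360];cv2.imwrite('pics/s2c.png',cv2.resize(i,None,fx=3,fy=3))"
```

```text
8.9 [ 0.50328356 -0.16699229  0.0889496 ] [-1.79997863e+02 -8.85098241e-03  1.13071566e+02] [-0.47419051 -0.6669453   0.4600633 ]
scene 10 [ 0.522663   -0.15668627  0.08592214]
top 0 
nozzle -162.40508786657225
```

View pics/s2c.png

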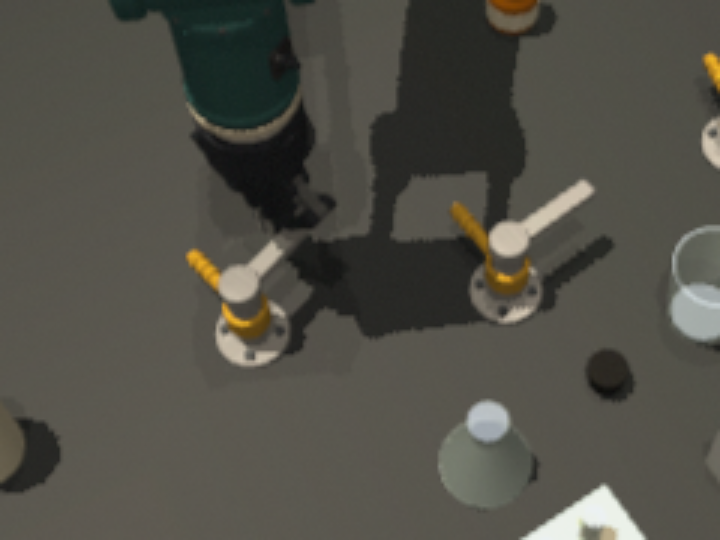

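The scene crop shows the lever at (275,250), nearly square to its nozzle at (205,265), with the fingers behind it. I'll creep to the stop in small steps while watching the force.

Emit:
{"api": "servo_tool", "payload": {
  "motion": [
    [0,0,0.02,0.04,0.12,0,0],
    [0,0,0.04,0.08,0.24,0,0],
    [0,0,0.06,0.12,0.34,0,0],
    [0,0,0.06,0.12,0.34,0,0]
  ]
}}

```text
time: 9.4
eef_pos: [0.5061, -0.1645, 0.089]
eef_rot: [180.0, 0.0, 109.6]
contact_force: [-0.5, -0.2, -0.4]
opening: 0.0001
grasp_force: 0.3
```

Emit:
{"api": "servo_tool", "payload": {
  "motion": [
    [0,0,0.015,0.03,0.08,0,0],
    [0,0,0.03,0.06,0.16,0,0],
    [0,0,0.03,0.06,0.16,0,0]
  ]
}}

```text
time: 9.7
eef_pos: [0.5073, -0.1634, 0.089]
eef_rot: [180.0, -0.0, 107.9]
contact_force: [-1.0, 0.3, 0.2]
opening: -0.0003
grasp_force: 0.3
```

Emit:
{"api": "servo_tool", "payload": {
  "motion": [
    [0,0,0.015,0.03,0.08,0,0],
    [0,0,0.03,0.05,0.16,0,0],
    [0,0,0.03,0.05,0.16,0,0]
  ]
}}

```text
time: 10.0
eef_pos: [0.5087, -0.1624, 0.089]
eef_rot: [180.0, -0.0, 106.2]
contact_force: [-0.7, -0.7, 0.7]
opening: -0.0
grasp_force: 0.4
```

Emit:
{"api": "servo_tool", "payload": {
  "motion": [
    [0,0,0,0,0.05,0,0],
    [0,0,0,0,0.1,0,0],
    [0,0,0,0,0.1,0,0]
  ]
}}

```text
time: 10.3
eef_pos: [0.5095, -0.1622, 0.0889]
eef_rot: [-180.0, -0.0, 106.2]
contact_force: [-0.2, 1.5, 0.8]
opening: -0.0002
grasp_force: 0.5
```

Emit:
{"api": "servo_tool", "payload": {
  "motion": [
    [0,0,0,0,0.05,0,0],
    [0,0,0,0,0.1,0,0],
    [0,0,0,0,0.1,0,0]
  ]
}}

```text
time: 10.6
eef_pos: [0.5105, -0.1619, 0.0889]
eef_rot: [-180.0, -0.0, 106.2]
contact_force: [-1.6, 0.4, 0.8]
opening: 0.0002
grasp_force: 0.6
```

Emit:
{"api": "servo_tool", "payload": {
  "motion": [
    [0,0,0,0,0.05,0,0],
    [0,0,0,0,0.1,0,0],
    [0,0,0,0,0.1,0,0]
  ]
}}

```text
time: 10.9
eef_pos: [0.5108, -0.1618, 0.0888]
eef_rot: [-179.9, -0.0, 106.2]
contact_force: [-4.9, -1.0, 1.6]
opening: -0.0004
grasp_force: 2.3
```

The motion stalled with force rising to 5 N, so the lever is on its stop. Backing off and lifting clear.

Emit:
{"api": "servo_tool", "payload": {
  "motion": [
    [0,0,0,0,-0.5,0,0],
    [0,0,0,0,-1.2,0,0],
    [0,0,0,0,-2.2,0,0],
    [0,0,0,0,-3,0,0],
    [0,0,0,0,-3,-2,0],
    [0,0,0,0,-3,-5,0],
    [0,0,0,0,-3,-9,0],
    [0,0,0,0,-6,-13,0],
    [0,0,0,0,-9,-16,0],
    [0,0,0,0,-11,-17,0],
    [0,0,0,0,-11,-17,0],
    [0,0,0,0,-11,-17,0]
  ]
}}

```text
time: 12.1
eef_pos: [0.4056, -0.1925, 0.259]
eef_rot: [179.9, 0.0, 106.1]
contact_force: [-0.3, 0.4, -0.5]
opening: -0.0
grasp_force: 0.0
```

Run:
```python
from h import *
s=observe(); print(s['time'],s['eef_pos'],s['dq'],s['contact_force'])
m=np.array([.5465,-.214])
for n in('scene','top'):
    c=capture(n); w=cloud(c).reshape(-1,3); save(c,n+'3')
    l=w[(w[:,2]>.082)&(w[:,2]<.0905)]; r=np.hypot(*(l[:,:2]-m).T); l=l[(r>.035)&(r<.085)]
    d=l[:,:2].mean(0)-m; print(n,len(l),np.degrees(np.arctan2(d[1],d[0])))
```

```text
12.1 [ 0.40564008 -0.1925404   0.25898399] [ 0.83651538  1.93308487  0.35766249  0.17264728 -0.07405153  0.1079343 ] [-0.25814443  0.35095698 -0.48258641]
scene 121 104.50163410626035
top 83 106.81818548567537
```

View pics/scene3.png

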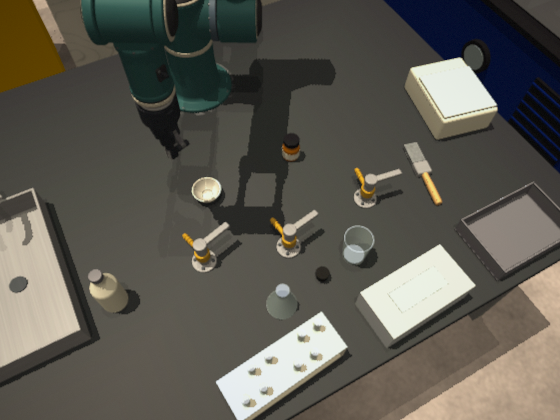

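The lever from (200,243) to (228,228) is now square to its nozzle, at about 105–107°. The arm is clear, and everything else stands where it was.

Emit:
{"api": "servo_tool", "payload": {
  "motion": [
    [0,0,0,0,0,0,0],
    [0,0,0,0,0,0,0],
    [0,0,0,0,0,0,0]
  ]
}}

```text
time: 12.5
eef_pos: [0.406, -0.1921, 0.2582]
eef_rot: [-179.9, -0.1, 106.3]
contact_force: [0.1, 0.3, 0.1]
opening: 0.0001
grasp_force: 0.0
```

```bash
python3 -c "
from rig import hand_in
print(hand_in())"
```

```text
the job is handed in; nothing more can be done
None
```

I pointed at the open valve for about two seconds, pushed its lever closed against its stop at about 5 N, and drew the arm clear. In the last picture nothing else on the bench had moved; I handed the job in at 12.5 s, and no verdict came back.

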